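Seat and clamp the loose crystal

TASK

One copper crystal holder in the three-bay crystal bank has crept part-way out: push it fully home against its back stop, then turn the black knob of its own clamp clockwise until you feel the foot bite and carry on about 10 degrees past the bite, so that it is held firmly but the crystal is not crushed. Do not brush the two neighbouring bays or their knobs, do not disturb the glass valves behind, and let go of everything.

Things in the scene. Friction and masses are not known exactly. Their poses are not given: they have to be found in the camera images.
- chassis: Flat aluminium box, 300 x 300 x 40 mm, on the desk; its deck is 40 mm above the desk. Origin on the desk below the middle knob axis; x points away from the channels' open mouths. Carries three bays in a row along y, 72 mm apart, and the valves. Reaches 140 mm to the -x side of the knob row, 160 mm to the +x side.
- bay: The clamp to use (any of the three places): dark steel bridge 54 mm wide (y), 20 mm deep, top 39 mm above the deck, on posts at y = +-24 mm; black bar knob on top, round steel foot 16 mm across below. Origin on the deck under the knob axis; x along the channel from its mouth to the back stop, z up. It is the bay whose holder sticks out.
- back_stop (a point): Middle of the foot of the back stop's face in that bay's channel, on the deck at x = +20 mm of bay; the stop is 14 mm high. The channel's rails are 10 mm high, from 50 mm before the stop up to it, with 29 mm between them.
- crystal: Loose copper crystal holder: block 70 mm long (x, along the channel), 26 wide, 16 high, 0.15 kg. Origin at the centre of its underside, which slides on the deck. Starts 18 to 32 mm short of home. Home: front end on the back stop, origin at x = -15 mm of bay, tail 20 mm out of the rails. The foot clears it by 1.2 to 7.2 mm before clamping (differs each time).
- clamp_knob_grip (a point): Grip point of the clamp knob, on its vertical axis, 66 mm above the deck. The knob is a bar 36 mm long, 12 mm thick, upright sides from 44 to 72 mm above the deck, on a round skirt 32 mm across and 4 mm high on the bridge. At joint value 0 the bar lies along the bay's x. It does not rise or fall as it turns.
- clamp_knob (a joint): Knob angle, rad: 0 at start, grows clockwise from above, end 2.2. Drag 0.15 N m throughout (at rest it may read either way); stays where left. Lowers the sprung foot 6 mm per rad. Foot bites at 0.2 to 1.2 (differs each time); past it clamp force grows by 80 N per rad and the moment by 0.48 N m per rad. Under 5 N is loose, over 24 N cracks it; 10 degrees past the bite (14 N) is right.
- bay_b: Neighbouring bay, same look and frame as bay, its holder home and clamped. Its knob (bar along x) turns at a touch. Not to be touched.
- bay_c: The other neighbouring bay, as bay_b. Not to be touched.
- valve0: Tall clear-glass rectifier valve, 39 mm across and 115 mm high on a black base, standing loose on the chassis 115 mm beyond the row of knobs. Origin at the centre of its foot.
- valve1: As valve0, the middle one of the row of three (85 mm apart).
- valve2: As valve0, the third.
Mind the look-alikes: they are no part of the job. Of the things like the crystal, leave any that is green, pink or red; of the rest the smaller one is meant.

How it is judged:
On the way, in this order (a step that is already met when the one before it is completed fails the run):
1. the crystal holder is pushed home against its back stop, within 2.5 mm, before its clamp is turned down (x of crystal in the frame of bay above -0.0175 m and value of joint clamp_knob below 0.15 rad), for 0.2 s.
2. the clamp foot presses on the holder with at least 5 N (contact force between bay and crystal above 5 N), for 0.2 s.
At the end, for the whole second after the job is handed in: The crystal holder sits in its bay within 2.5 mm of its back stop, at rest, with its own clamp pressing on it with 5 to 24 N (x of crystal in the frame of bay above -0.0175 m and y of crystal in the frame of bay between -0.005 and 0.005 m and contact force between bay and crystal between 5 and 24 N and linear speed of crystal below 0.01 m/s); the robot touches nothing.
It fails at once if the crystal is crushed: the clamp presses on it with more than 24 N (contact force between bay and crystal above 24 N).
It fails at once if a neighbouring bay or its knob is brushed (more than 1 N) (contact force between any of the arm, the fingers and bay_b above 1 N or contact force between any of the arm, the fingers and bay_c above 1 N).
It fails at once if a glass valve is disturbed (moved more than 8 mm) (distance of any of valve0, valve1, valve2 from where it was at the start of the episode above 0.008 m).
It also fails if it takes over 67 s, if anything falls off the work surface, if the arm or the gripper's body presses on something with over 40 N, if the wrist force passes 120 N, or if a joint passes its speed limit or range.

ROBOT

A 6-joint arm with a two-finger parallel gripper is mounted at the origin on the work surface. World frame = base frame: x ahead of the robot, y to its left, z up, the work surface at z = 0. Lengths are in m, angles in rad, forces in N, time in s.
With the tool pointing down it reaches from about 0.35 to 0.85 m from the base axis. Payload 8.1 kg.
Tool frame: the origin (TCP) lies at the very end of the fingers, on their centre line; the grasp point (between the pads) lies 19 mm behind it; z points along the fingers, y is the line along which they close (so a half turn about z gives the same grasp; the last joint's range is limited). The gripper opens to 85 mm and grips with 20 to 120 N. Pads are 22 mm wide; open, the fingers measure 114 mm over their backs; the gripper's body (76 mm by 85 mm) begins 54 mm behind the grasp point. The pads swing forward as they close: fully open they stand 13 mm farther back than shut.
Start: joints at [1.115, 0.13, 1.488, -0, 1.523, -0.085], TCP at [0.217, 0.559, 0.231] pointing down, gripper open.
Joint ranges: [-2.96, 2.96], [-0.89, 2.26], [0.02, 2.5], [-1.34, 4.48], [0, 2.73], [-2.66, 2.66]. Speed limits (rad/s): [2.39, 2.39, 2.79, 3.14, 3.14, 3.14].

INTERFACE

Orientations are given as a unit quaternion [x, y, z, w].
In Python, from station import robot gives the robot as it stands. The module is installed in compiled form; this text tells all that it offers.
- The arm moves only by the tool carry_out, never from a script. Its argument "increments" is a list that holds one entry, the list of rows, each a list of 6 numbers: the shift along the tool's x, y, z in units of 60 mm (1.0 is 60 mm), then the turn, a rotation vector about the tool's x, y, z in degrees. In form: [[[x, y, z, ax, ay, az], ...]]. A call has 1 to 8 rows; each row shifts and turns the commanded pose from where the row before left it, along the tool's axes as they then stand; what a row does not reach is not made up. A row lasts 1/8 s, in which the tool goes at most 62.5 mm and 10.7 degrees, less where a joint would pass 70% of its speed; a pose out of reach is approached as far as the arm can. A call is refused whole if a number of a shift passes 1 or a number of a turn 10.7, either way. A call with a gripper value outside its range is refused whole. "fingers" is the opening, from -1 (shut) to 1 (fully open), set as the call begins (left out, the last holds). The fingers move at their own pace and stop on an object; the grip force is fixed at half the most. Time passes only in rows, so rows that do not move let the fingers close. It gives the time, the measured TCP pose, the force, the opening and the grip force at its end, in the units of the state.
- robot.get_state(): the state, without advancing time (a new reading comes with each control period).
- robot.capture(name): name is "scene" or "top"; returns (picture, depth): 400x640x3 uint8, blue, green, red; 400x640 float32, m along the optical axis (not along the pixel's ray), 0 where there is no reading.
- robot.camera_params(name): a dict with "K" (3x3 intrinsics, pixels), "R" (3x3) and "t" (3): a world point X has camera coordinates R X + t. Camera axes: x right, y down, z forward; pixel columns grow to the right and rows downward; lengths in m; the calibration is good to about 2 mm. A picture is of the moment at which its call begins. camera_params takes no time and is no camera call.
- robot.close_job(): hands the job in; it is judged then, once.
The state is a dict: "time_s": time; "qpos": joint angles; "dq": joint speeds; "tau": joint torques, N m; "tcp_pos": TCP position; "eef_rot": TCP orientation; "contact_force": force on the tool from outside, world axes, zero at the start; "ft_torque": the same for the moment, N m; "opening": opening from 0.0 (shut) to 1.0 (fully open); "grip_force": force on a finger pad.
Only numpy, scipy, OpenCV 4.12 (cv2) and the standard library are available. Lean on these libraries where they do the work, as an engineer would, in place of code of your own. Each camera call takes 0.05 s, during which the arm holds its last target. There are 200 camera calls.

## Working session

There is one attempt and no reset: what is moved stays moved. The work goes in short steps, Python scripts to look and compute and a tool call to move; the robot and the scene stay as the last step left them, time stands still between calls to the robot, and variables do not carry over. Pictures are saved under pics/ and viewed, at most 10 in all, crops included, and the job is handed in when it is done.

Besides the shell and the picture viewer there is one more tool, called after "Emit:" in YAML: its name, and indented under it one key for each argument. carry_out: Moves the arm, as the interface text tells. Its arguments: {"type":"object","properties":{"increments":{"type":"array"},"fingers":{"type":"number"}},"required":["increments"]}

```bash
mkdir -p pics; cat > h.py <<'E'
import numpy as np, cv2
from station import robot
def snap(n,tag):
    im,d=robot.capture(n); cv2.imwrite(f'pics/{tag}.png',im); np.save(f'pics/{tag}.npy',d); return im,d
def P(n):
    p=robot.camera_params(n); return [np.array(p[k],float) for k in('K','R','t')]
def world(n,d):
    K,R,t=P(n); v,u=np.mgrid[:d.shape[0],:d.shape[1]]
    c=np.stack([(u-K[0,2])/K[0,0]*d,(v-K[1,2])/K[1,1]*d,d],-1)
    return (c-t)@R
def ray(n,u,v,z):
    K,R,t=P(n); o=-R.T@t; r=R.T@np.linalg.inv(K)@[u,v,1]; return o+r*(z-o[2])/r[2]
def proj(n,X):
    K,R,t=P(n); c=K@(R@np.asarray(X)+t); return c[:2]/c[2]
E
python3 - <<'E'
from h import *
for n in('scene','top'):
    snap(n,n+'1'); K,R,t=P(n); print(n,K.round(1).tolist(),R.round(3).tolist(),(-R.T@t).round(3))
print(robot.get_state())
E
```

```text
scene [[372.7, 0.0, 325.7], [0.0, 372.7, 201.0], [0.0, 0.0, 1.0]] [[0.402, 0.915, -0.02], [0.515, -0.244, -0.822], [-0.757, 0.32, -0.569]] [ 1.09  -0.235  0.525]
top [[476.7, 0.0, 317.5], [0.0, 476.7, 196.2], [0.0, 0.0, 1.0]] [[-0.091, -0.996, -0.001], [-0.976, 0.089, -0.199], [0.199, -0.017, -0.98]] [0.358 0.012 0.994]
{'time_s': 0.1, 'qpos': array([ 1.11458973e+00,  1.31105943e-01,  1.48918409e+00, -1.39611657e-05,
        1.52298459e+00, -8.53649875e-02]), 'dq': array([-0.00167242, -0.00117155, -0.00274864,  0.00033179, -0.00012534,
        0.0004945 ]), 'tau': array([ 9.02370375e-04, -5.70957184e+01, -5.01937830e+01, -2.92419772e-04,
        8.14951491e-03,  1.14948948e-04]), 'tcp_pos': array([0.21718492, 0.55878035, 0.23032966]), 'eef_rot': array([ 1.84359742e-01,  9.82858473e-01, -8.12207401e-04, -2.18236272e-04]), 'contact_force': array([-0.4200604 ,  0.38484634, -0.32853282]), 'ft_torque': array([ 0.01966342,  0.0099858 , -0.02330252]), 'grip_force': 0.0, 'opening': 0.9971497657394534}
```

View pics/scene1.png

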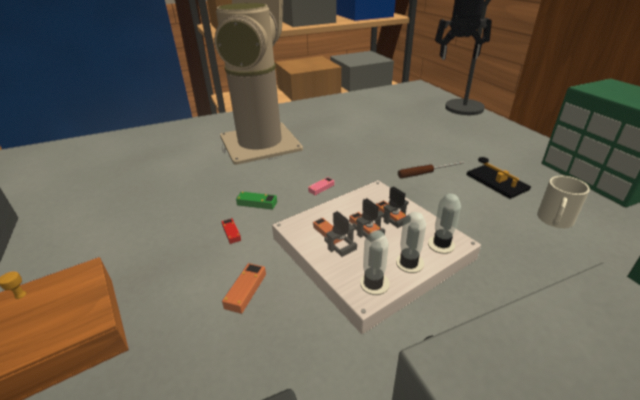

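View pics/top1.png

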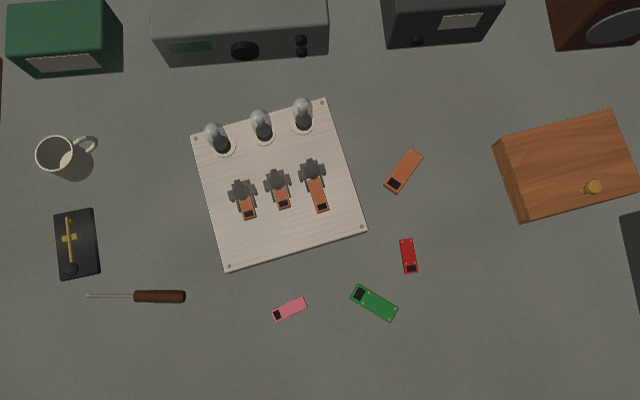

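The scene view shows the chassis at the centre, with the valves nearest the camera. The top view shows three knobs at about (240,187), (277,178) and (312,170). The holder tails are at (249,212), (283,201) and (320,206), and the right one appears to stick out farthest.

Candidates for the crystal in the top view:
- Orange in the right bay (318,195).
- Orange in the middle bay (282,197) and left bay (247,208), both home.
- Larger orange on the desk (403,171).
- Red (408,255), green (374,303) and pink (290,309), all excluded by colour.

I choose the right bay's holder and will check it in a crop.

```bash
python3 - <<'E'
from h import *
im=cv2.imread('pics/top1.png'); d=np.load('pics/top1.npy'); W=world('top',d)
c=im[90:280,180:380]; cv2.imwrite('pics/crop1.png',cv2.resize(c,None,fx=3.1,fy=3.1,interpolation=cv2.INTER_CUBIC))
hsv=cv2.cvtColor(im,cv2.COLOR_BGR2HSV)
m=cv2.inRange(hsv,(3,110,60),(18,255,255)); m[:, 450:]=0
n,l,s,ce=cv2.connectedComponentsWithStats(m)
for i in range(1,n):
    if s[i,4]>25:
        p=W[l==i]; r=cv2.minAreaRect(np.argwhere(l==i)[:,::-1].astype(np.float32)); print(s[i].tolist(),ce[i].round(1),np.median(p,0).round(4),[np.round(q,1) for q in r])
z=W[...,2]; reg=np.zeros(z.shape,bool); reg[90:280,185:375]=1
deck=reg&(abs(z-.04)<.006); print('deck z',np.median(z[deck]),deck.sum())
k=reg&(z>.095)&(z<.125); n,l,s,ce=cv2.connectedComponentsWithStats(k.astype(np.uint8))
for i in range(1,n):
    if s[i,4]>15: print('hi',s[i].tolist(),ce[i].round(1),W[l==i].mean(0).round(4),np.median(W[l==i][:,2]))
# chassis rect
pts=W[deck][:,:2].astype(np.float32); r=cv2.minAreaRect(pts); print('chassis',r,cv2.boxPoints(r).round(3).tolist())
E
```

```text
[383, 148, 40, 47, 721] [403.5 169.4] [ 0.5964 -0.1908  0.023 ] [array([402.6, 170.6]), array([17.2, 46.8]), np.float64(35.5)]
[307, 177, 22, 36, 386] [317.1 193.6] [ 0.5534 -0.0032  0.0567] [array([317.6, 194.8]), array([33.5, 12.6]), np.float64(71.6)]
[273, 186, 18, 24, 203] [281.2 196.8] [0.5546 0.0682 0.057 ] [array([281.3, 197.5]), array([21.1, 12.4]), np.float64(73.3)]
[239, 196, 17, 24, 208] [246.7 207.2] [0.5396 0.1382 0.0569] [array([246.8, 207.7]), array([21.3, 12.9]), np.float64(74.1)]
[66, 216, 8, 47, 86] [ 69.5 240.3] [0.5019 0.4986 0.0402] [array([ 69.8, 238.9]), array([46.4,  2.9]), np.float64(84.0)]
[133, 292, 50, 9, 340] [156.9 296.1] [0.3811 0.3318 0.0255] [array([157.5, 296. ]), array([48.9,  7.4]), np.float64(1.9)]
deck z 0.04078527833570958 16642
hi [293, 110, 20, 14, 106] [303.2 118.6] [0.6939 0.0105 0.1096] 0.10902167920948386
hi [252, 120, 20, 16, 106] [263.  129.8] [0.678  0.0903 0.1099] 0.10970097216022662
hi [208, 132, 20, 16, 110] [219.8 142.3] [0.6603 0.1754 0.1099] 0.10957164436735692
hi [306, 159, 11, 20, 131] [311.3 168.4] [0.5919 0.0035 0.1113] 0.11237493730950819
hi [270, 169, 11, 20, 126] [275.3 178.6] [0.578  0.0735 0.1116] 0.11214313528857978
hi [234, 180, 12, 20, 139] [239.1 189.2] [0.5637 0.1434 0.1108] 0.11198270207044551
chassis ((0.5893227458000183, 0.0760822668671608), (0.30047693848609924, 0.3003584146499634), 11.573514938354492) [[0.41200000047683716, 0.19300000369548798], [0.47200000286102295, -0.10100000351667404], [0.7670000195503235, -0.04100000113248825], [0.7059999704360962, 0.2529999911785126]]
```

View pics/crop1.png

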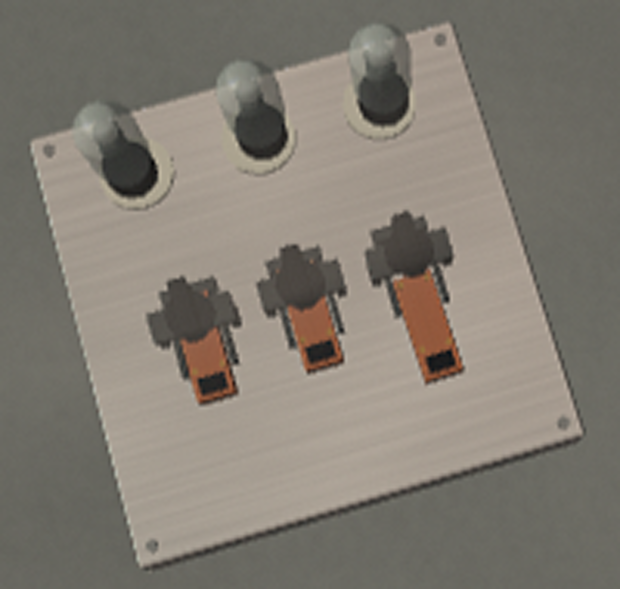

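The crop confirms it. The right bay's holder extends far past its rails (tail near (322,208) in the full image), while the left and middle holders are short and equal. Next I'll refine the positions and cross-check them in the scene view.

```bash
python3 - <<'E'
from h import *
a=np.deg2rad(11.5); ex=np.array([np.cos(a),np.sin(a)]); ey=np.array([-ex[1],ex[0]])
g=np.array([.593,.0035])
for n in('top','scene'):
    d=np.load(f'pics/{n}1.npy'); im=cv2.imread(f'pics/{n}1.png'); W=world(n,d)
    for k in range(3):
        c=g+ey*.072*k; q=W[...,:2]-c; b=np.stack([q@ex,q@ey],-1)
        m=(abs(b[...,0])<.03)&(abs(b[...,1])<.025)&(W[...,2]>.1075)&(W[...,2]<.12)
        bb=b[m]; print(n,k,m.sum(),'knobtop bay min/max',bb.min(0).round(4),bb.max(0).round(4),'mean',bb.mean(0).round(4),'z',np.median(W[m][:,2]).round(4), 'px',np.argwhere(m).mean(0)[::-1].round(1))
        h=cv2.cvtColor(im,cv2.COLOR_BGR2HSV); m=(b[...,0]>-.13)&(b[...,0]<-.02)&(abs(b[...,1])<.018)&(W[...,2]>.051)&(W[...,2]<.063)
        bb=b[m]; print('   holder top',m.sum(),np.percentile(bb,[1,99],axis=0).round(4).tolist(),'z',np.median(W[m][:,2]).round(4),'ymid',np.median(bb[:,1]).round(4))
E
```

```text
top 0 116 knobtop bay min/max [-0.0171 -0.0062] [0.018  0.0059] mean [ 0. -0.] z 0.1125 px [311.3 167.6]
   holder top 371 [[-0.0773, -0.0129], [-0.0206, 0.0139]] z 0.0566 ymid 0.0005
top 1 117 knobtop bay min/max [-0.0174 -0.0063] [0.0187 0.0057] mean [ 0.0002 -0.0004] z 0.1123 px [275.2 178. ]
   holder top 191 [[-0.0493, -0.0136], [-0.0207, 0.0131]] z 0.0568 ymid -0.0003
top 2 121 knobtop bay min/max [-0.0175 -0.0066] [0.018 0.006] mean [ 0.0001 -0.0006] z 0.1123 px [238.7 188.7]
   holder top 201 [[-0.0492, -0.015], [-0.0207, 0.0155]] z 0.057 ymid -0.0009
scene 0 91 knobtop bay min/max [-0.0151 -0.0082] [0.0209 0.0043] mean [ 0.0035 -0.0029] z 0.1108 px [340.1 217.1]
   holder top 186 [[-0.0747, -0.0152], [-0.0305, 0.0111]] z 0.0553 ymid -0.004
scene 1 83 knobtop bay min/max [-0.0165 -0.0086] [0.0204 0.0044] mean [ 0.0042 -0.0033] z 0.1108 px [370.1 203.7]
   holder top 70 [[-0.048, -0.0153], [-0.0239, 0.0104]] z 0.0557 ymid -0.0057
scene 2 78 knobtop bay min/max [-0.0149 -0.0089] [0.0215 0.0043] mean [ 0.0042 -0.0036] z 0.111 px [397.2 191.5]
   holder top 63 [[-0.0467, -0.016], [-0.0212, 0.0102]] z 0.0556 ymid -0.0051
```

Emit:
carry_out:
  increments:
    - [[0,0,0,0,0,-8.2],[0,0,0,0,0,-8.2],[0,0,0,0,0,-8.2],[0,0,0,0,0,-8.2],[-0.2,-0.86,0,0,0,0],[-0.2,-0.86,0,0,0,0],[-0.2,-0.86,0,0,0,0],[-0.2,-0.86,0,0,0,0]]
  fingers: -1

```text
time_s: 1.1
tcp_pos: [0.306, 0.365, 0.2308]
eef_rot: [-0.101, 0.995, -0.0, -0.0]
contact_force: [0.2, 0.2, 0.2]
opening: 0.002
grip_force: 0.0
```

Emit:
carry_out:
  increments:
    - [[-0.2,-0.86,0,0,0,0],[-0.2,-0.86,0,0,0,0],[-0.2,-0.86,0,0,0,0],[-0.2,-0.86,0,0,0,0],[-0.2,-0.86,0,0,0,0],[-0.2,-0.86,0,0,0,0],[-0.2,-0.86,0,0,0,0],[-0.2,-0.86,0,0,0,0]]

```text
time_s: 2.1
tcp_pos: [0.4828, -0.0203, 0.231]
eef_rot: [-0.101, 0.995, 0.0, -0.0]
contact_force: [0.3, 0.5, 0.1]
opening: 0.003
grip_force: 0.0
```

```bash
cat >> h.py <<'E'
from scipy.spatial.transform import Rotation as Ro
G=np.array([.594,.003]); A=np.deg2rad(11.5)
EX=np.array([np.cos(A),np.sin(A)]); EY=np.array([-EX[1],EX[0]])
def st():
    s=robot.get_state(); p=s['tcp_pos']; R=Ro.from_quat(s['eef_rot']).as_matrix(); q=p[:2]-G
    print('t',round(s['time_s'],2),'bay xy mm',(np.array([q@EX,q@EY])*1e3).round(1),'z',(p[2]*1e3).round(1),'yawX',np.rad2deg(np.arctan2(R[1,0],R[0,0])).round(2),'tilt',R[:,2].round(4),'F bay',np.round([s['contact_force'][:2]@EX,s['contact_force'][:2]@EY,s['contact_force'][2]],1),'T',s['ft_torque'].round(3),'op',round(s['opening'],3),'grip',round(s['grip_force'],1))
    return s,R
E
python3 - <<'E'
from h import *
st()
E
```

```text
t 2.1 bay xy mm [-113.6   -0.6] z 231.0 yawX -168.46 tilt [-2.e-04  2.e-04 -1.e+00] F bay [0.4 0.4 0.1] T [-0.009 -0.008  0.006] op 0.003 grip 0.0
```

Emit:
carry_out:
  increments:
    - [[0,0,0.7,0,0,0],[0,0,0.7,0,0,0],[0,0,0.7,0,0,0],[0,0,0.6,0,0,0],[0,0,0.36,0,0,0],[0,0,0,0,0,0]]

```text
time_s: 2.85
tcp_pos: [0.4802, -0.0183, 0.0454]
eef_rot: [-0.101, 0.995, 0.001, -0.002]
contact_force: [-0.2, -1.4, 0.8]
opening: 0.0
grip_force: 0.0
```

```bash
python3 - <<'E'
from h import *
st(); im,d=snap('top','top2'); cv2.imwrite('pics/crop2.png',cv2.resize(im[120:280,220:380],None,fx=3.5,fy=3.5,interpolation=cv2.INTER_CUBIC))
E
```

```text
t 2.85 bay xy mm [-115.7    1.9] z 45.4 yawX -168.45 tilt [-5.e-03  7.e-04 -1.e+00] F bay [-0.5 -1.4  0.8] T [ 0.02  -0.001 -0.002] op 0.0 grip 0.0
```

View pics/crop2.png

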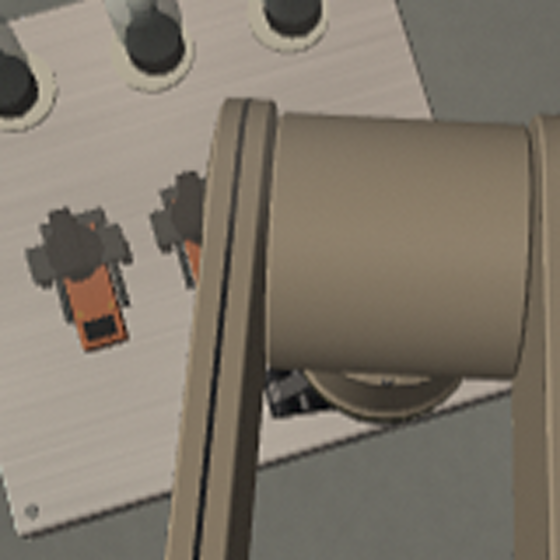

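The arm now hides the bay in the top view (the gripper is around (300,395) in the crop). I'll push using position and force, and verify with the scene camera.

Emit:
carry_out:
  increments:
    - [[-0.1,-0.02,0,0,0,0],[-0.1,0,0,0,0,0],[-0.1,0,0,0,0,0],[-0.1,0,0,0,0,0],[-0.1,0,0,0,0,0],[-0.1,0,0,0,0,0]]

```text
time_s: 3.65
tcp_pos: [0.5181, -0.0125, 0.0476]
eef_rot: [-0.101, 0.995, -0.0, -0.0]
contact_force: [-3.6, -0.8, 1.5]
opening: 0.0
grip_force: 1.5
```

```bash
python3 - <<'E'
from h import *
st()
E
```

```text
t 3.65 bay xy mm [-77.5  -0. ] z 47.6 yawX -168.44 tilt [-8.e-04 -1.e-04 -1.e+00] F bay [-3.7 -0.1  1.5] T [-0.085  0.465 -0.019] op 0.0 grip 1.5
```

Emit:
carry_out:
  increments:
    - [[-0.06,0,0,0,0,0],[-0.06,0,0,0,0,0],[-0.06,0,0,0,0,0],[-0.04,0,0,0,0,0]]

```text
time_s: 4.15
tcp_pos: [0.5312, -0.0098, 0.0476]
eef_rot: [-0.101, 0.995, 0.0, 0.0]
contact_force: [-2.3, 0.6, 0.5]
opening: -0.0
grip_force: 0.9
```

```bash
python3 - <<'E'
from h import *
st(); im,d=snap('scene','s2'); cv2.imwrite('pics/crop3.png',cv2.resize(im[150:300,250:450],None,fx=3.5,fy=3.5,interpolation=cv2.INTER_CUBIC))
E
```

```text
t 4.15 bay xy mm [-64.1  -0. ] z 47.6 yawX -168.45 tilt [ 1.e-04  1.e-04 -1.e+00] F bay [-2.1  1.1  0.5] T [-0.105  0.343  0.027] op -0.0 grip 0.9
```

View pics/crop3.png

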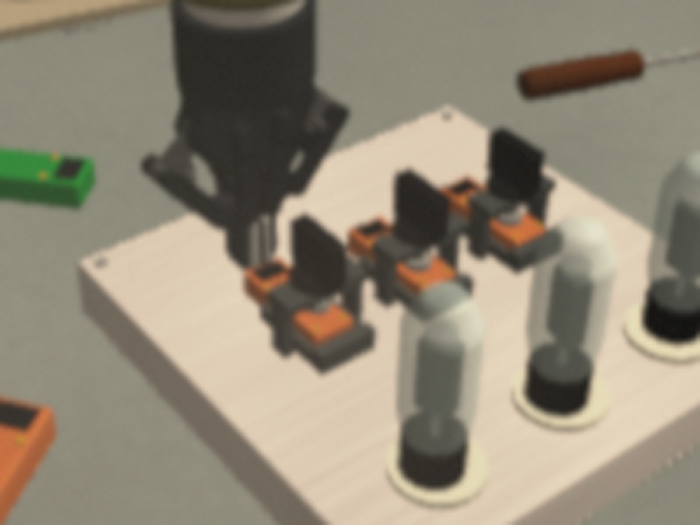

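The scene crop shows the fingers at the tail of the left-hand holder (about (265,285)). Its front end (about (325,320)) is already near the stop, much like the neighbours. I'll push gently until force builds up.

Emit:
carry_out:
  increments:
    - [[-0.02,0,0,0,0,0],[-0.02,0,0,0,0,0]]

```text
time_s: 4.45
tcp_pos: [0.5333, -0.0094, 0.0477]
eef_rot: [-0.101, 0.995, 0.0, -0.0]
contact_force: [-1.7, -1.1, 0.8]
opening: -0.0
grip_force: 0.8
```

Emit:
carry_out:
  increments:
    - [[-0.02,0,0,0,0,0]]

```text
time_s: 4.58
tcp_pos: [0.5345, -0.0092, 0.0477]
eef_rot: [-0.101, 0.995, 0.0, -0.0]
contact_force: [-1.6, -0.5, 1.1]
opening: -0.001
grip_force: 0.8
```

```bash
python3 - <<'E'
from h import *
st()
E
```

```text
t 4.58 bay xy mm [-60.7  -0. ] z 47.7 yawX -168.44 tilt [-0.  0. -1.] F bay [-1.6 -0.2  1.1] T [-0.041  0.274 -0.088] op -0.001 grip 0.8
```

Emit:
carry_out:
  increments:
    - [[-0.02,0,0,0,0,0]]

```text
time_s: 4.7
tcp_pos: [0.5348, -0.0091, 0.0476]
eef_rot: [-0.101, 0.995, -0.0, -0.001]
contact_force: [-9.7, -2.5, 8.1]
opening: 0.004
grip_force: 5.1
```

Emit:
carry_out:
  increments:
    - [[-0.02,0,0,0,0,0]]

```text
time_s: 4.82
tcp_pos: [0.5349, -0.0091, 0.0475]
eef_rot: [-0.101, 0.995, -0.0, -0.002]
contact_force: [-16.6, -2.7, 13.5]
opening: 0.003
grip_force: 8.4
```

```bash
python3 - <<'E'
from h import *
st()
E
```

```text
t 4.83 bay xy mm [-60.4  -0. ] z 47.5 yawX -168.44 tilt [-4.6e-03 -7.0e-04 -1.0e+00] F bay [-16.8   0.6  13.5] T [-0.525  2.603  0.034] op 0.003 grip 8.4
```

Force jumped at bay x = -60.4 mm. With 11 mm from finger centre to face, that puts the tail at -49.4 mm, against the expected -50, so the holder is on the stop. I'll back off and lift.

Emit:
carry_out:
  increments:
    - [[0.03,0,0,0,0,0],[0.2,0,0,0,0,0],[0.45,0,0,0,0,0],[0,0,-0.6,0,0,0],[0,0,-0.7,0,0,0],[0,0,-0.7,0,0,0],[0,0,-0.4,0,0,0],[0,0,0,0,0,0]]
  fingers: -1

```text
time_s: 5.82
tcp_pos: [0.4982, -0.0171, 0.1942]
eef_rot: [-0.101, 0.995, -0.001, 0.003]
contact_force: [0.1, -0.4, -0.3]
opening: -0.001
grip_force: 0.0
```

```bash
python3 - <<'E'
from h import *
st(); im,d=snap('scene','s3'); W=world('scene',d)
g=np.array([.593,.0035])
for k in range(3):
    q=W[...,:2]-g-EY*.072*k; b=np.stack([q@EX,q@EY],-1)
    hs=cv2.cvtColor(im,cv2.COLOR_BGR2HSV); o=(cv2.inRange(hs,(2,90,50),(20,255,255))>0)
    for lo,hi in((-.1,-.02),(.005,.04)):
        m=(b[...,0]>lo)&(b[...,0]<hi)&(abs(b[...,1]+.004)<.018)&(W[...,2]>.050)&(W[...,2]<.063)&(o|(lo<0)); print(k,lo,m.sum(),np.percentile(b[m],[2,98],axis=0).round(4).tolist())
    m=(abs(b[...,0])<.03)&(abs(b[...,1])<.025)&(W[...,2]>.1075)&(W[...,2]<.12); print('knob',b[m].min(0).round(4),b[m].max(0).round(4))
E
```

```text
t 5.83 bay xy mm [-97.9  -0.6] z 194.2 yawX -168.44 tilt [ 5.3e-03 -6.0e-04 -1.0e+00] F bay [ 0.  -0.4 -0.3] T [0.023 0.049 0.016] op -0.001 grip 0.0
0 -0.1 74 [[-0.0477, -0.0153], [-0.0301, 0.0095]]
0 0.005 109 [[0.0055, -0.0155], [0.0221, 0.0094]]
knob [-0.0155 -0.008 ] [0.0205 0.0046]
1 -0.1 76 [[-0.0474, -0.0154], [-0.0241, 0.0098]]
1 0.005 71 [[0.0061, -0.0152], [0.0216, 0.0099]]
knob [-0.0159 -0.009 ] [0.0211 0.0039]
2 -0.1 68 [[-0.0477, -0.0153], [-0.0223, 0.0106]]
2 0.005 83 [[0.0055, -0.0153], [0.0229, 0.0105]]
knob [-0.0149 -0.0094] [0.0203 0.0048]
```

The holder's front and tail ends match both neighbours within 0.5 mm, so it is home. Next I move over the knob with the fingers part-open.

Emit:
carry_out:
  increments:
    - [[-0.3,0,0,0,0,0],[-0.4,0,0,0,0,0],[-0.4,0,0,0,0,0],[-0.35,0,0,0,0,0],[-0.18,0,0,0,0,0],[0,0,0,0,0,0],[0,0,0,0,0,0],[0,0,0,0,0,0]]
  fingers: 0

```text
time_s: 6.88
tcp_pos: [0.5922, 0.0026, 0.1917]
eef_rot: [-0.101, 0.995, -0.0, -0.0]
contact_force: [-0.3, -0.3, 0.0]
opening: 0.496
grip_force: 0.0
```

```bash
python3 - <<'E'
from h import *
st()
E
```

```text
t 6.88 bay xy mm [-1.9 -0. ] z 191.7 yawX -168.46 tilt [-1.e-04 -0.e+00 -1.e+00] F bay [-0.3 -0.2  0. ] T [-0.045 -0.034 -0.032] op 0.496 grip 0.0
```

Emit:
carry_out:
  increments:
    - [[-0.03,0,0.4,0,0,0],[0,0,0.5,0,0,0],[0,0,0.4,0,0,0],[0,0,0.25,0,0,0],[0,0,0.16,0,0,0],[0,0,0,0,0,0],[0,0,0,0,0,0]]

```text
time_s: 7.75
tcp_pos: [0.5952, 0.003, 0.0902]
eef_rot: [-0.101, 0.995, -0.0, 0.001]
contact_force: [0.3, -0.4, 0.6]
opening: 0.502
grip_force: 0.0
```

```bash
python3 - <<'E'
from h import *
st(); im,d=snap('scene','s4'); cv2.imwrite('pics/crop4.png',cv2.resize(im[150:300,250:450],None,fx=3.5,fy=3.5,interpolation=cv2.INTER_CUBIC))
E
```

```text
t 7.75 bay xy mm [ 1.2 -0.2] z 90.2 yawX -168.44 tilt [ 1.6e-03 -1.0e-04 -1.0e+00] F bay [ 0.2 -0.4  0.6] T [ 0.051 -0.035  0.025] op 0.502 grip 0.0
```

View pics/crop4.png

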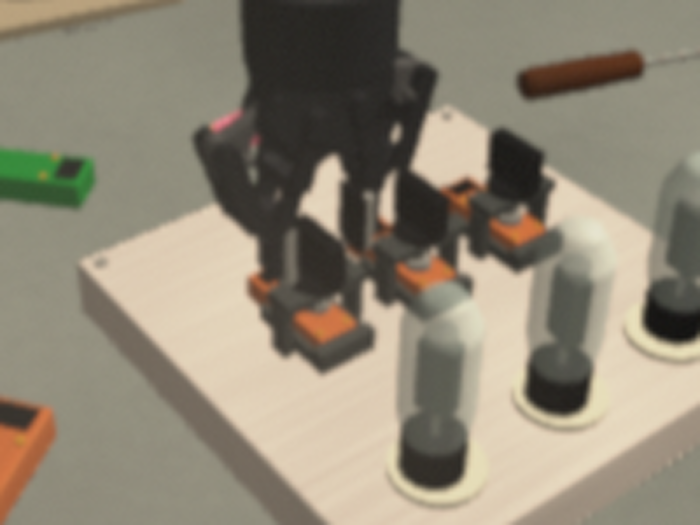

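The fingers (crop (285,250) and (358,215)) straddle the right bay's knob (318,255) and stay clear of the middle knob. Closing now.

Emit:
carry_out:
  increments:
    - [[0,0,0,0,0,0],[0,0,0,0,0,0],[0,0,0,0,0,0],[0,0,0,0,0,0],[0,0,0,0,0,0],[0,0,0,0,0,0]]
  fingers: -1

```text
time_s: 8.55
tcp_pos: [0.5949, 0.0027, 0.0899]
eef_rot: [-0.101, 0.995, -0.0, 0.001]
contact_force: [-2.5, -3.2, 5.6]
opening: 0.127
grip_force: 60.9
```

```bash
python3 - <<'E'
from h import *
st()
E
```

```text
t 8.55 bay xy mm [ 0.8 -0.5] z 89.9 yawX -168.46 tilt [ 1.1e-03 -6.0e-04 -1.0e+00] F bay [-3.  -2.6  5.6] T [-0.464  0.224  0.024] op 0.127 grip 60.9
```

Emit:
carry_out:
  increments:
    - [[0,0,0,0,0,3],[0,0,0,0,0,3],[0,0,0,0,0,3]]

```text
time_s: 8.93
tcp_pos: [0.5949, 0.0026, 0.0899]
eef_rot: [-0.021, 1.0, -0.0, 0.001]
contact_force: [-1.4, -3.3, 6.3]
opening: 0.125
grip_force: 60.9
```

```bash
cat > rd.py <<'E'
from h import *
import sys
s,R=st(); T=[s['ft_torque'][2]]; Y=[]
for i in range(int(sys.argv[1])):
    robot.capture('scene'); s=robot.get_state(); T.append(s['ft_torque'][2]); R=Ro.from_quat(s['eef_rot']).as_matrix(); Y.append(np.rad2deg(np.arctan2(R[1,0],R[0,0])).round(2))
print(np.round(T,3),np.mean(T).round(4),'turn',-168.45-np.array(Y) )
E
python3 rd.py 6
```

```text
t 8.93 bay xy mm [ 0.8 -0.6] z 89.9 yawX -177.55 tilt [ 1.2e-03 -7.0e-04 -1.0e+00] F bay [-2.  -2.9  6.3] T [-0.535  0.213  0.181] op 0.125 grip 60.9
[ 0.181  0.041 -0.155 -0.126 -0.128 -0.153 -0.138] -0.0682 turn [9.26 9.09 9.04 9.02 9.02 9.02]
```

A moving reading is about 0.18 N m, and at rest it flips, so I'll sample only while moving. I'll go in 2° rows and also log the torque of joint 6.

```bash
cat > m.py <<'E'
from h import *
s=robot.get_state(); R=Ro.from_quat(s['eef_rot']).as_matrix(); y=np.rad2deg(np.arctan2(R[1,0],R[0,0]))
r=[s['time_s'],(-168.45-y)%360,s['ft_torque'][2],s['tau'][5],s['dq'][5]]
open('log.txt','a').write(' '.join(map(str,r))+'\n'); print(np.round(r,3).tolist(),s['contact_force'].round(1),round(s['grip_force'],1))
E
echo ok
```

```text
ok
```

Emit:
carry_out:
  increments:
    - [[0,0,0,0,0,2]]

```text
time_s: 9.35
tcp_pos: [0.595, 0.0025, 0.0899]
eef_rot: [-0.004, 1.0, -0.0, 0.001]
contact_force: [-1.8, -3.3, 4.9]
opening: 0.124
grip_force: 61.0
```

```bash
python3 m.py
```

```text
[9.35, 11.035, 0.191, -0.72, 0.292] [-1.8 -3.3  4.9] 61.0
```

Emit:
carry_out:
  increments:
    - [[0,0,0,0,0,2]]

```text
time_s: 9.48
tcp_pos: [0.595, 0.0026, 0.0899]
eef_rot: [0.013, 1.0, -0.0, 0.001]
contact_force: [-1.6, -3.7, 4.8]
opening: 0.122
grip_force: 60.9
```

```bash
python3 m.py
```

```text
[9.475, 13.058, 0.128, -0.444, 0.278] [-1.6 -3.7  4.8] 60.9
```

Emit:
carry_out:
  increments:
    - [[0,0,0,0,0,2]]

```text
time_s: 9.6
tcp_pos: [0.5949, 0.0026, 0.0899]
eef_rot: [0.031, 1.0, -0.0, 0.001]
contact_force: [-1.4, -4.1, 5.2]
opening: 0.125
grip_force: 60.9
```

```bash
python3 m.py
```

```text
[9.6, 15.059, 0.194, -0.434, 0.277] [-1.4 -4.1  5.2] 60.9
```

Emit:
carry_out:
  increments:
    - [[0,0,0,0,0,2]]

```text
time_s: 9.72
tcp_pos: [0.5949, 0.0026, 0.0899]
eef_rot: [0.048, 0.999, -0.0, 0.001]
contact_force: [-1.1, -2.8, 5.2]
opening: 0.132
grip_force: 60.9
```

```bash
python3 m.py
```

```text
[9.725, 17.059, 0.173, -0.434, 0.277] [-1.1 -2.8  5.2] 60.9
```

Joint 6 torque is steady and almost noise-free at -0.434 while moving, so it is a clean bite detector. Continuing.

Emit:
carry_out:
  increments:
    - [[0,0,0,0,0,2],[0,0,0,0,0,2]]

```text
time_s: 9.98
tcp_pos: [0.5949, 0.0025, 0.0899]
eef_rot: [0.083, 0.997, -0.0, 0.001]
contact_force: [-1.1, -4.2, 5.5]
opening: 0.123
grip_force: 60.9
```

```bash
python3 m.py
```

```text
[9.975, 21.063, 0.143, -0.433, 0.279] [-1.1 -4.2  5.5] 60.9
```

Emit:
carry_out:
  increments:
    - [[0,0,0,0,0,2],[0,0,0,0,0,2]]

```text
time_s: 10.22
tcp_pos: [0.5949, 0.0025, 0.0899]
eef_rot: [0.118, 0.993, -0.0, 0.001]
contact_force: [0.0, -4.5, 6.4]
opening: 0.126
grip_force: 60.9
```

```bash
python3 m.py
```

```text
[10.225, 25.06, 0.11, -0.433, 0.276] [ 0.  -4.5  6.4] 60.9
```

Emit:
carry_out:
  increments:
    - [[0,0,0,0,0,2],[0,0,0,0,0,2]]

```text
time_s: 10.48
tcp_pos: [0.5949, 0.0025, 0.0899]
eef_rot: [0.152, 0.988, -0.0, 0.001]
contact_force: [-1.0, -3.3, 5.6]
opening: 0.124
grip_force: 61.0
```

```bash
python3 m.py
```

```text
[10.475, 29.065, 0.16, -0.433, 0.277] [-1.  -3.3  5.6] 61.0
```

Emit:
carry_out:
  increments:
    - [[0,0,0,0,0,2],[0,0,0,0,0,2]]

```text
time_s: 10.72
tcp_pos: [0.595, 0.0024, 0.0899]
eef_rot: [0.187, 0.982, -0.0, 0.001]
contact_force: [-2.1, -4.2, 5.9]
opening: 0.126
grip_force: 61.0
```

```bash
python3 m.py
```

```text
[10.725, 33.065, 0.112, -0.433, 0.276] [-2.1 -4.2  5.9] 61.0
```

Emit:
carry_out:
  increments:
    - [[0,0,0,0,0,2],[0,0,0,0,0,2]]

```text
time_s: 10.98
tcp_pos: [0.5949, 0.0024, 0.0899]
eef_rot: [0.221, 0.975, -0.0, 0.001]
contact_force: [-1.6, -4.1, 5.1]
opening: 0.123
grip_force: 61.0
```

```bash
python3 m.py
```

```text
[10.975, 37.067, 0.142, -0.433, 0.279] [-1.6 -4.1  5.1] 61.0
```

Emit:
carry_out:
  increments:
    - [[0,0,0,0,0,2],[0,0,0,0,0,2]]

```text
time_s: 11.22
tcp_pos: [0.5949, 0.0024, 0.0899]
eef_rot: [0.255, 0.967, -0.0, 0.001]
contact_force: [-1.2, -3.4, 6.0]
opening: 0.128
grip_force: 61.0
```

```bash
python3 m.py
```

```text
[11.225, 41.064, 0.168, -0.433, 0.277] [-1.2 -3.4  6. ] 61.0
```

Emit:
carry_out:
  increments:
    - [[0,0,0,0,0,2],[0,0,0,0,0,2]]

```text
time_s: 11.48
tcp_pos: [0.5949, 0.0024, 0.0899]
eef_rot: [0.288, 0.958, -0.0, 0.001]
contact_force: [-1.1, -4.3, 5.1]
opening: 0.126
grip_force: 61.0
```

```bash
python3 m.py
```

```text
[11.475, 45.065, 0.095, -0.433, 0.276] [-1.1 -4.3  5.1] 61.0
```

Emit:
carry_out:
  increments:
    - [[0,0,0,0,0,2],[0,0,0,0,0,2]]

```text
time_s: 11.72
tcp_pos: [0.5949, 0.0023, 0.0899]
eef_rot: [0.322, 0.947, -0.0, 0.001]
contact_force: [-2.1, -4.5, 5.8]
opening: 0.125
grip_force: 61.0
```

```bash
python3 m.py
```

```text
[11.725, 49.064, 0.194, -0.409, 0.277] [-2.1 -4.5  5.8] 61.0
```

Joint 6 torque rose by 0.024 N m, which suggests a bite at about 46.2°. I'll confirm the slope with two more 2° steps.

Emit:
carry_out:
  increments:
    - [[0,0,0,0,0,2]]

```text
time_s: 11.85
tcp_pos: [0.5949, 0.0023, 0.0899]
eef_rot: [0.338, 0.941, -0.0, 0.001]
contact_force: [-2.2, -4.3, 5.7]
opening: 0.123
grip_force: 61.0
```

```bash
python3 m.py
```

```text
[11.85, 51.062, 0.151, -0.397, 0.275] [-2.2 -4.3  5.7] 61.0
```

Emit:
carry_out:
  increments:
    - [[0,0,0,0,0,2]]

```text
time_s: 11.98
tcp_pos: [0.5949, 0.0023, 0.0899]
eef_rot: [0.354, 0.935, -0.0, 0.001]
contact_force: [-1.9, -5.9, 5.4]
opening: 0.123
grip_force: 61.0
```

```bash
python3 m.py
```

```text
[11.975, 53.061, 0.184, -0.385, 0.277] [-1.9 -5.9  5.4] 61.0
```

Slope past the bite puts it at about 45.2°, so I'm now 8° past. Going 3° more gives 10–11° past by angle, or 11–15 N by either estimate. Then I stop.

Emit:
carry_out:
  increments:
    - [[0,0,0,0,0,2],[0,0,0,0,0,1]]

```text
time_s: 12.22
tcp_pos: [0.5949, 0.0023, 0.0899]
eef_rot: [0.379, 0.926, -0.0, 0.001]
contact_force: [-2.0, -4.8, 5.1]
opening: 0.126
grip_force: 61.0
```

```bash
python3 m.py
```

```text
[12.225, 56.043, 0.202, 0.078, 0.131] [-2.  -4.8  5.1] 61.0
```

Emit:
carry_out:
  increments:
    - [[0,0,0,0,0,0],[0,0,0,0,0,0]]

```text
time_s: 12.48
tcp_pos: [0.5949, 0.0023, 0.0899]
eef_rot: [0.378, 0.926, -0.0, 0.001]
contact_force: [-1.7, -5.0, 6.1]
opening: 0.127
grip_force: 61.0
```

```bash
python3 m.py; python3 -c "from h import *; st()"
```

```text
[12.475, 56.008, 0.054, 0.074, -0.001] [-1.7 -5.   6.1] 61.0
t 12.47 bay xy mm [ 0.7 -0.9] z 89.9 yawX 135.54 tilt [ 0.001  -0.0012 -1.    ] F bay [-2.6 -4.5  6.1] T [-0.703  0.276  0.054] op 0.127 grip 61.0
```

Holding at 56.0°. Releasing, then lifting straight up.

Emit:
carry_out:
  increments:
    - [[0,0,0,0,0,0],[0,0,0,0,0,0],[0,0,0,0,0,0],[0,0,0,0,0,0],[0,0,-0.1,0,0,0],[0,0,-0.4,0,0,0],[0,0,-0.6,0,0,0],[0,0,-0.8,0,0,0]]
  fingers: 0

```text
time_s: 13.48
tcp_pos: [0.5935, 0.0032, 0.2034]
eef_rot: [0.378, 0.926, -0.0, -0.001]
contact_force: [1.3, 0.3, -0.8]
opening: 0.499
grip_force: 0.0
```

```bash
python3 -c "from h import *; st()"
```

```text
t 13.47 bay xy mm [-0.4  0.3] z 203.4 yawX 135.55 tilt [-2.3e-03  2.0e-04 -1.0e+00] F bay [ 1.3  0.  -0.8] T [-0.015 -0.032  0.036] op 0.499 grip 0.0
```

Emit:
carry_out:
  increments:
    - [[0,0,-0.8,0,0,0],[0,0,-0.6,0,0,0],[0,0,-0.2,0,0,0],[0,0,0,0,0,0],[0,0,0,0,0,0]]

```text
time_s: 14.1
tcp_pos: [0.5936, 0.0032, 0.2966]
eef_rot: [0.378, 0.926, -0.001, -0.002]
contact_force: [-0.3, 1.0, -1.0]
opening: 0.499
grip_force: 0.0
```

```bash
python3 - <<'E'
from h import *
st(); im,d=snap('scene','s5'); cv2.imwrite('pics/crop5.png',cv2.resize(im[150:300,250:450],None,fx=3.5,fy=3.5,interpolation=cv2.INTER_CUBIC))
W=world('scene',d); g=np.array([.593,.0035])
for k in range(3):
    q=W[...,:2]-g-EY*.072*k; b=np.stack([q@EX,q@EY],-1)
    m=(abs(b[...,0]-.003)<.025)&(abs(b[...,1])<.025)&(W[...,2]>.1075)&(W[...,2]<.12); bb=b[m]; w,V=np.linalg.eigh(np.cov(bb.T)); v=V[:,1]; print(k,'knob mean',bb.mean(0).round(4),'angle cw',(-np.rad2deg(np.arctan2(v[1],v[0]))).round(1))
    hs=cv2.cvtColor(im,cv2.COLOR_BGR2HSV); o=(cv2.inRange(hs,(2,90,50),(20,255,255))>0)
    m=(b[...,0]>-.1)&(b[...,0]<-.02)&(abs(b[...,1]+.004)<.018)&(W[...,2]>.050)&(W[...,2]<.063); print('  holder',np.percentile(b[m],[2,98],axis=0).round(4).tolist())
E
```

```text
t 14.1 bay xy mm [-0.4  0.2] z 296.6 yawX 135.55 tilt [-3.5e-03  3.0e-04 -1.0e+00] F bay [-0.1  1.1 -1. ] T [-0.007  0.016 -0.004] op 0.499 grip 0.0
0 knob mean [ 0.0042 -0.0036] angle cw -125.0
  holder [[-0.0473, -0.0155], [-0.0305, 0.0092]]
1 knob mean [ 0.0044 -0.0031] angle cw -179.9
  holder [[-0.0472, -0.0147], [-0.026, 0.0095]]
2 knob mean [ 0.0042 -0.0036] angle cw 178.0
  holder [[-0.0471, -0.0147], [-0.0229, 0.0087]]
```

View pics/crop5.png

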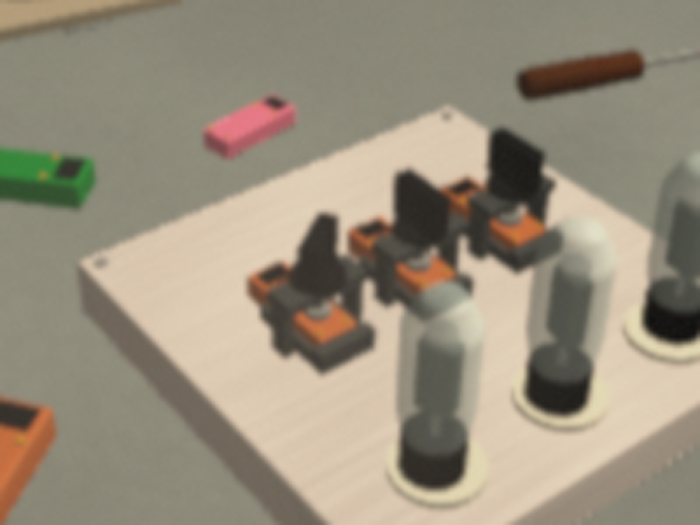

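The crop shows the right bay's knob (318,265) turned to about 55° clockwise, matching the hand's 56°. Its holder is home, and both neighbouring knobs (420,210) and (515,165) are still along x. The valves are undisturbed and the gripper is clear, so I'm handing in.

```bash
python3 -c "from station import robot; print(robot.close_job())"
```

```text
the job is handed in; nothing more can be done
None
```

I pushed the right bay's holder home against its stop and turned its clamp to 56°, about 10–11° past the bite (estimated 11–15 N). I then released it without disturbing the neighbouring bays or the valves, and handed the job in; no verdict came back.

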